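Nest the clean steel ware on its tray

TASK

Put the clean steel ware away as one nested set on the small round white tray, one piece at a time: first the wide low dish in the middle of the tray, then the beaker upright inside the dish, then the tall narrow measure upright inside the beaker, and last the smaller lid on the measure, its plug in the mouth and its rim lying flat. Leave the larger lid and the roll of tape where they are, and let go of everything.

Things in the scene. Friction and masses are not known exactly. Their poses are not given: they have to be found in the camera images.
- stand_tray_floor (a point): Round white plastic tray, 110 mm wide, fixed to the surface; a flat floor 3 mm above the work surface inside a rim whose top is 6 mm above the work surface. The point is the centre of its floor's upper face; z up. The target for the dish.
- dish_center (a point): Wide low open steel dish, straight-sided: 66 mm outside diameter, 28 mm tall, wall 3 mm, bottom 4 mm thick, open upward, about 0.1 kg. The point is its centre, half-way up (14 mm above its underside); z is its axis, up. Can be held across its outside.
- beaker_center (a point): Open steel beaker, straight-sided: 50 mm outside diameter, 54 mm tall, wall 3 mm, bottom 4 mm thick, open upward, about 0.1 kg. The point is its centre, half-way up (27 mm above its underside); z is its axis, up. Seated in the dish its underside is 4 mm above the dish's underside and it stands 30 mm out of the dish, with 5 mm play all round.
- measure_center (a point): Tall narrow open steel measure, straight-sided: 34 mm outside diameter, 80 mm tall, wall 3 mm (28 mm mouth), bottom 4 mm thick, open upward, about 0.1 kg. The point is its centre, half-way up (40 mm above its underside); z is its axis, up. Seated in the beaker its underside is 4 mm above the beaker's underside and it stands 30 mm out of the beaker, with 5 mm play all round.
- small_lid_center (a point): The smaller of two round steel lids, which fits the measure: a disc of 40 mm diameter, 5 mm thick; under it a plug of 20 mm diameter, 6 mm deep, on which it stands; on top a black upright round knob, 16 mm diameter, 18 mm tall. 29 mm tall in all; the point is on the axis half-way up (14.5 mm above the plug's underside); z up. The disc's underside is 6 mm and the knob's foot 11 mm above the plug's underside. Held by the knob.
- large_lid_center (a point): The larger round steel lid, same make and height: a disc of 58 mm diameter, plug 28 mm, black knob 16 mm diameter. The point is on the axis, 14.5 mm above its underside. It is not part of the set and stays where it is.
- tape_roll_center (a point): Loose roll of white paper tape lying flat, 48 mm diameter, 25 mm tall; the point is its centre, half-way up. Stays where it is. Fixed bystanders: a low tube rack holding some taller tubes behind the things, beyond x = 0.62 m; tube trays and a pink bottle at the left; a green bottle, 64 mm wide, 160 mm tall, at x 0.335, y 0.115 m, nearer the robot than all the things.
There are look-alikes about, which are no part of the job. What is shaped like the part that bears dish_center but brown is not meant. Leave any purple look-alike of the part that bears measure_center alone.

How it is judged (in metres and radians):
On the way, in this order (a step that is already met when the one before it is completed fails the run):
1. the dish stands in the middle of the tray, let go (horizontal distance between dish_center and stand_tray_floor below 0.015 m and z of dish_center in the frame of stand_tray_floor between 0.01 and 0.018 m and angle between dish_center's own z axis and vertical below 0.1 rad and contact force between the fingers and anything else below 0.05 N), for 0.2 s.
2. the beaker is seated in the dish, let go (horizontal distance between beaker_center and dish_center below 0.009 m and z of beaker_center in the frame of dish_center between 0.013 and 0.021 m and angle between beaker_center's own z axis and vertical below 0.1 rad and contact force between the fingers and anything else below 0.05 N), for 0.2 s.
3. the measure is seated in the beaker, let go (horizontal distance between measure_center and beaker_center below 0.009 m and z of measure_center in the frame of beaker_center between 0.013 and 0.021 m and angle between measure_center's own z axis and vertical below 0.1 rad and contact force between the fingers and anything else below 0.05 N), for 0.2 s.
4. the smaller lid is seated on the measure, let go (horizontal distance between small_lid_center and measure_center below 0.007 m and z of small_lid_center in the frame of measure_center between 0.0455 and 0.0515 m and angle between small_lid_center's own z axis and vertical below 0.1 rad and contact force between the fingers and anything else below 0.05 N), for 0.2 s.
At the end, for the whole second after the job is handed in: Dish on the tray floor within 15 mm of its centre; beaker on the dish's bottom and measure on the beaker's bottom, each within 9 mm of the axis below; smaller lid on the measure's mouth within 7 mm; seated heights within 4 mm (lid 3), tilts under 0.1 rad; all let go (horizontal distance between dish_center and stand_tray_floor below 0.015 m and z of dish_center in the frame of stand_tray_floor between 0.01 and 0.018 m and angle between each of dish_center, beaker_center, measure_center, small_lid_center's own z axis and vertical below 0.1 rad and horizontal distance between beaker_center and dish_center below 0.009 m and z of beaker_center in the frame of dish_center between 0.013 and 0.021 m and horizontal distance between measure_center and beaker_center below 0.009 m and z of measure_center in the frame of beaker_center between 0.013 and 0.021 m and horizontal distance between small_lid_center and measure_center below 0.007 m and z of small_lid_center in the frame of measure_center between 0.0455 and 0.0515 m); the robot touches nothing.
It fails at once if the larger lid was moved more than 30 mm (distance of large_lid_center from where it was at the start of the episode above 0.03 m).
It fails at once if the roll of tape was moved more than 30 mm (distance of tape_roll_center from where it was at the start of the episode above 0.03 m).
It also fails if it takes over 112 s, if anything falls off the work surface, if the arm or the gripper's body presses on something with over 40 N, if the wrist force passes 120 N, or if a joint passes its speed limit or range.

ROBOT

A 6-joint arm with a two-finger parallel gripper is mounted at the origin on a cart in front of the work surface, level with it; the furniture and walls round the work are solid. World frame = base frame: x ahead of the robot, y to its left, z up, the work surface at z = 0. Lengths are in mm, angles in degrees, forces in N, time in s.
With the tool pointing down it reaches from about 300 to 850 mm from the base axis. Payload 4.2 kg.
Tool frame: the origin (TCP) lies between the finger pads; the fingertips stand 11 mm ahead of it and the grasp point (between the pads) lies 8 mm behind it (env.tips_ahead is the distance from the TCP to the fingertips, in mm); z points along the fingers, y is the line along which they close (so a half turn about z gives the same grasp; the last joint's range is limited). The gripper opens to 91 mm and grips with 3 to 60 N. Pads are 32 mm wide; open, the fingers measure 118 mm over their backs; the gripper's body (76 mm by 178 mm) begins 60 mm behind the grasp point.
Start: joints at [63.656, 18.312, 89.639, -0, 72.044, -1.146], TCP at [244.815, 520.296, 224.976] pointing down, gripper open.
Joint ranges: [-177.97, 177.97], [-48.28, 115.42], [12.27, 149.76], [-77.06, 257.06], [2.81, 150.46], [-146.56, 146.56]. Speed limits (degrees/s): [147.25, 147.25, 180, 180, 180, 180].

INTERFACE

Orientations are given as [roll, pitch, yaw] about the fixed x, y, z axes, in that order (R = Rz(yaw) Ry(pitch) Rx(roll)).
In Python, from workcell import env, cams gives the robot as it stands.
- The arm moves only by the tool step_arm, never from a script. Its arguments are lists of equal length, an entry for each row: "linear": the shift along the tool's x, y, z in units of 30 cm (1.0 is 30 cm), a list of three; "turn": the turn about the tool's z in units of 360 degrees (1.0 is 360 degrees). In form: {"linear": [[tx, ty, tz], ...], "turn": [turn, ...]}. A call has 1 to 20 rows; each row is the pose to reach, as a shift and turn from the pose commanded when the call began, along the tool's axes at that moment, turning the shorter way round; what a row does not reach only later rows make up. A row lasts 1/8 s, in which the tool goes at most 62.5 mm and 10.7 degrees, less where a joint would pass 70% of its speed; a pose out of reach is approached as far as the arm can. A call with a number of a shift or a turn outside -1 to 1 is refused whole. A call with a gripper value outside its range is refused whole. "fingers" is the closure, from -1 (fully open) to 1 (shut), so that 0 is half open, set as the call begins (left out, the last holds). The fingers move at their own pace and stop on an object; "force" is the grip in N (left out, the last holds). Time passes only in rows, so rows that repeat a pose let the fingers close. It gives the time, the measured TCP pose, the force, the opening and the grip force at its end, in the units of the state.
- env.state(): the state, without advancing time (a new reading comes with each control period).
- cams.grab_frame(name): name is "scene" or "side" or "wrist"; returns a dict with "color" (400x640x3 uint8, blue, green, red), "fx", "fy", "cx", "cy" (pixels), "extrinsics" (4x4, takes a point from camera to world coordinates); the wrist camera has in their place "tool_from_camera" (4x4, takes a point from camera to tool coordinates, whose origin is the TCP and whose axes are the flange's). Camera axes: x right, y down, z forward; pixel columns grow to the right and rows downward; lengths in mm; the calibration is good to about 2 mm. A picture is of the moment at which its call begins: read the wrist's pose just before it. There is no depth.
- env.job_done(): hands the job in; it is judged then, once.
The state is a dict: "time_s": time; "qpos": joint angles; "qvel": joint speeds; "effort": joint torques, N m; "ee_pos": TCP position; "ee_rot": TCP orientation; "force": force on the tool from outside, world axes, zero at the start; "torque": the same for the moment, N m; "gripper_width": finger opening in mm; "gripper_force": force on a finger pad.
Only numpy, scipy, OpenCV 4.12 (cv2) and the standard library are available. Lean on these libraries where they do the work, as an engineer would, in place of code of your own. Each camera call takes 0.05 s, during which the arm holds its last target. There are 200 camera calls.

## Working session

There is one attempt and no reset: what is moved stays moved. The work goes in short steps, Python scripts to look and compute and a tool call to move; the robot and the scene stay as the last step left them, time stands still between calls to the robot, and variables do not carry over. Pictures are saved under pics/ and viewed, at most 18 in all, crops included, and the job is handed in when it is done.

Besides the shell and the picture viewer there is one more tool, called after "Call:" as a command line: name --pt "numbers of a row" for each row, then --argument value for the rest. step_arm: Moves the arm, as the interface text tells. Its arguments: {"type":"object","properties":{"linear":{"type":"array"},"turn":{"type":"array"},"fingers":{"type":"number"},"force":{"type":"number"}},"required":["linear","turn"]}

```bash
ls; mkdir -p pics
python3 - <<'E'
from workcell import env,cams
import cv2,numpy as np
for n in("scene","side"):
    f=cams.grab_frame(n);cv2.imwrite(f"pics/{n}0.png",f["color"]);print(n,f["fx"],f["fy"],f["cx"],f["cy"],np.round(f["extrinsics"],4).tolist())
s=env.state();f=cams.grab_frame("wrist");print(np.round(f["tool_from_camera"],4).tolist(),f["fx"]);print(s["ee_pos"],s["ee_rot"],s["time_s"],env.tips_ahead)
E
```

```text
pics
scene 393.1121000916052 393.1121000916052 314.6756103082184 199.72229707379944 [[0.6268, -0.5916, 0.5071, -69.0712], [-0.7792, -0.4803, 0.4028, -451.1395], [0.0052, -0.6476, -0.762, 844.5646], [0.0, 0.0, 0.0, 1.0]]
side 519.030471618609 519.030471618609 322.9325019090837 201.68558348700222 [[-0.9521, -0.1967, 0.2342, 144.694], [-0.3055, 0.6483, -0.6974, 814.6152], [-0.0146, -0.7355, -0.6773, 867.8915], [0.0, 0.0, 0.0, 1.0]]
[[-0.0018, -0.9624, -0.2718, 77.5731], [1.0, -0.0016, -0.0009, 1.4408], [0.0005, -0.2718, 0.9624, -159.2854], [0.0, 0.0, 0.0, 1.0]] 333.9252785436601
[244.63128361 519.88380388 224.21118378] [-1.79909214e+02 -5.70961084e-04  1.54801509e+02] 0.1 11.0
```

View pics/scene0.png

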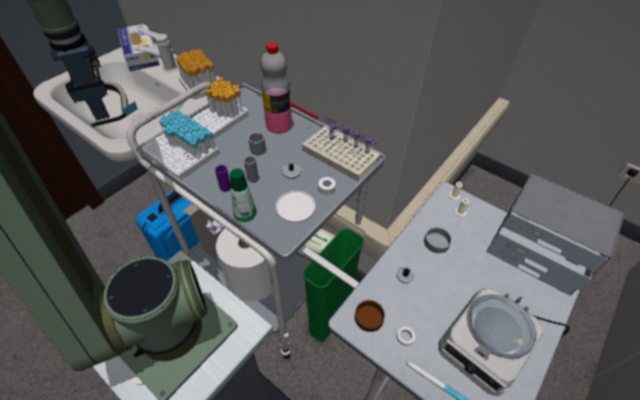

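View pics/side0.png

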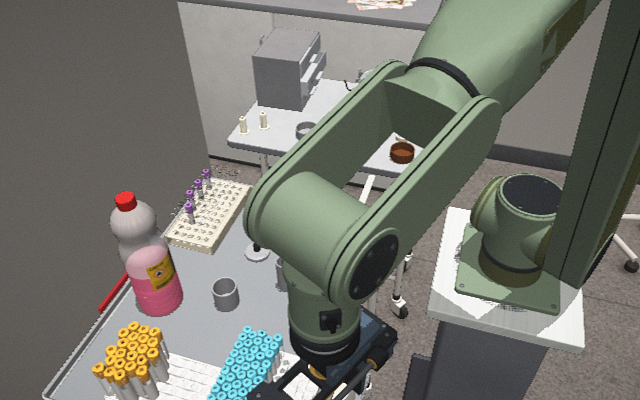

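The scene picture shows a grey measure (251,168), a purple look-alike (222,178), the beaker (257,143), a lid (291,170), tape (327,185) and the tray (296,206). On the second table there are a grey dish (437,240), a brown dish (369,316), a lid (405,274) and another ring (405,336). I'll work out positions and take enlarged crops.

```bash
cat > h.py <<'E'
from workcell import env,cams
import cv2,numpy as np
from scipy.spatial.transform import Rotation as R
def grab(n):
    s=env.state();f=cams.grab_frame(n)
    if n=="wrist":
        T=np.eye(4);T[:3,:3]=R.from_euler("xyz",s["ee_rot"],degrees=True).as_matrix();T[:3,3]=s["ee_pos"]
        f["extrinsics"]=T@f["tool_from_camera"]
    return f
def pix2w(f,u,v,z):
    E=f["extrinsics"];d=E[:3,:3]@[(u-f["cx"])/f["fx"],(v-f["cy"])/f["fy"],1];o=E[:3,3]
    return o+d*(z-o[2])/d[2]
def w2pix(f,p):
    E=f["extrinsics"];c=E[:3,:3].T@(np.array(p)-E[:3,3]);return np.array([f["fx"]*c[0]/c[2]+f["cx"],f["fy"]*c[1]/c[2]+f["cy"]])
E
python3 - <<'E'
from h import *
f=grab("scene");im=f["color"]
for n,u,v,z in [("gbottle",245,215,0),("beaker",257,136,54),("meas",251,159,80),("purple",222,172,80),("lidL",291,170,11),("tapeL",327,185,12),("tray",296,206,3),("dish",437,240,14),("brown",369,316,14),("lidR",405,274,11),("tapeR",405,336,12),("rackcorner",305,147,20)]:
    print(n,np.round(pix2w(f,u,v,z)))
print(w2pix(f,[335,115,0]),w2pix(f,[335,115,160]))
a=cv2.resize(im[120:230,195:345],None,fx=4,fy=4,interpolation=3)
b=cv2.resize(im[220:360,340:480],None,fx=4,fy=4,interpolation=3)
cv2.imwrite("pics/a.png",a);cv2.imwrite("pics/b.png",b)
E
```

```text
gbottle [331. 109.   0.]
beaker [545. 264.  54.]
meas [444. 185.  80.]
purple [358. 210.  80.]
lidL [532. 117.  11.]
tapeL [551.  -4.  12.]
tray [441.  20.   3.]
dish [ 575. -339.   14.]
brown [ 296. -318.   14.]
lidR [ 440. -326.   11.]
tapeR [ 308. -403.   12.]
rackcorner [628. 143.  20.]
[244.46061318 212.85256852] [235.83848508 171.86040503]
```

View pics/a.png

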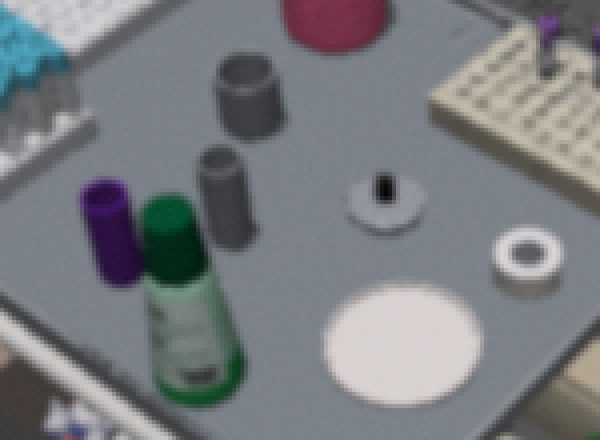

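View pics/b.png

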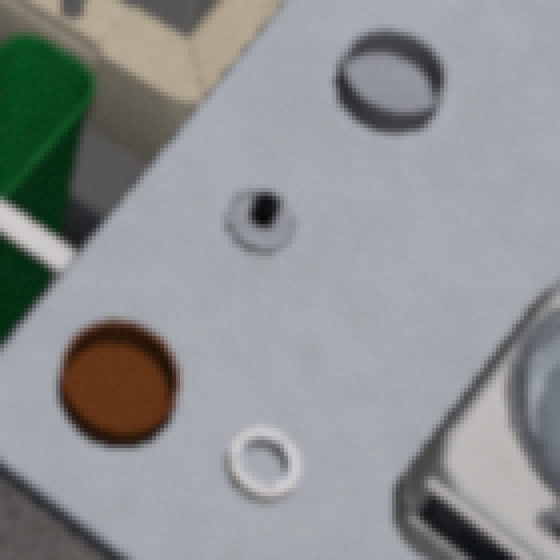

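The crops give widths of about 58 mm for the left lid, so it is the large one, and about 41 mm for the right lid at (405,274), so it is the small one. My choices are: grey dish (437,240), not brown (369,316); grey measure (251,168), not purple (222,178); beaker (257,143); small lid (405,274), not large (291,170). The tray is at (296,206). Both tapes stay where they are.

Next I check for obstacles and move above the dish.

```bash
cat >> h.py <<'E'
def plan(x,y,z,yaw):
    s=env.state();Rm=R.from_euler("xyz",[180,0,s["ee_rot"][2]],degrees=True).as_matrix()
    d=Rm.T@(np.array([x,y,z])-s["ee_pos"])
    t=-((yaw-s["ee_rot"][2]+180)%360-180)
    print("from",np.round(s["ee_pos"],1),np.round(s["ee_rot"],1),"linear",np.round(d/300,4),"turn",round(t/360,4),"rows>=",np.ceil(max(np.linalg.norm(d)/62.5,abs(t)/10.7)),"t",s["time_s"])
E
python3 - <<'E'
from h import *
f=grab("scene")
for n,u,v,z in [("pink",278,130,0),("ovenfrontL",490,248,0),("ovenfrontR",575,292,0),("burnerback",470,292,30),("burner near",442,340,0),("vialR",463,212,0),("tblcorner",445,183,0),("tblL",332,322,0),("orange tubes",223,105,60),("blue",190,135,60)]:
    print(n,np.round(pix2w(f,u,v,z)))
plan(560,-339,225,180)
E
```

```text
pink [653. 280.   0.]
ovenfrontL [ 649. -455.    0.]
ovenfrontR [ 657. -661.    0.]
burnerback [ 481. -467.   30.]
burner near [ 356. -469.    0.]
vialR [ 716. -350.    0.]
tblcorner [ 784. -261.    0.]
tblL [ 238. -259.    0.]
orange tubes [581. 454.  60.]
blue [415. 419.  60.]
from [244.7 520.1 224.6] [-180.     0.   154.8] linear [-2.1701e+00 -2.1437e+00 -1.4000e-03] turn -0.07 rows>= 15.0 t 0.25
```

Call:
step_arm --pt "-1 -1 0" --pt "-1 -1 0" --pt "-1 -1 0" --pt "-1 -1 0" --pt "-1 -1 0" --pt "-1 -1 0" --pt "-1 -1 0" --pt "-1 -1 0" --turn '[-0.07, -0.07, -0.07, -0.07, -0.07, -0.07, -0.07, -0.07]' --fingers -1 --force 20

```text
time_s: 1.25
ee_pos: [389.3, 118.5, 225.0]
ee_rot: [-180.0, 0.0, 179.7]
force: [-0.1, 0.7, -0.4]
gripper_width: 90.9
gripper_force: 0.0
```

Run:
```python
from h import *
plan(575,-339,225,180)
f=grab("scene");cv2.imwrite("pics/s1.png",f["color"])
```

```text
from [389.3 118.5 225. ] [-180.     0.   179.7] linear [-6.2830e-01 -1.5211e+00  1.0000e-04] turn -0.001 rows>= 8.0 t 1.25
```

Call:
step_arm --pt "-0.3 -0.76 0" --pt "-0.3 -0.76 0" --pt "-0.3 -0.76 0" --pt "-0.3 -0.76 0" --pt "-0.3 -0.76 0" --turn '[-0.001, -0.001, -0.001, -0.001, -0.001]'

```text
time_s: 1.92
ee_pos: [480.1, -108.3, 224.5]
ee_rot: [-180.0, 0.0, -179.8]
force: [-1.5, 0.6, 0.6]
gripper_width: 91.1
gripper_force: 0.0
```

Call:
step_arm --pt "-0.33 -0.76 0.1" --pt "-0.33 -0.76 0.1" --pt "-0.33 -0.76 0.1" --pt "-0.33 -0.76 0.1" --pt "-0.33 -0.76 0.1" --pt "-0.33 -0.76 0.1" --turn '[0, 0, 0, 0, 0, 0]'

```text
time_s: 2.68
ee_pos: [579.3, -331.6, 194.4]
ee_rot: [179.9, -0.1, -179.5]
force: [0.4, -0.3, 0.5]
gripper_width: 91.2
gripper_force: 0.0
```

Run:
```python
from h import *
f=grab("wrist");cv2.imwrite("pics/w1.png",f["color"]);np.savez("w1.npz",E=f["extrinsics"],K=[f["fx"],f["fy"],f["cx"],f["cy"]])
plan(575,-339,225,180);print(w2pix(f,[575,-339,28]),w2pix(f,[440,-326,11]))
```

```text
from [ 579.2 -331.5  195.1] [ 179.9   -0.  -179.5] linear [ 0.0143 -0.0248 -0.0998] turn 0.0014 rows>= 1.0 t 2.725
[313.34546594 182.58857847] [327.50666326  37.97686123]
```

View pics/w1.png

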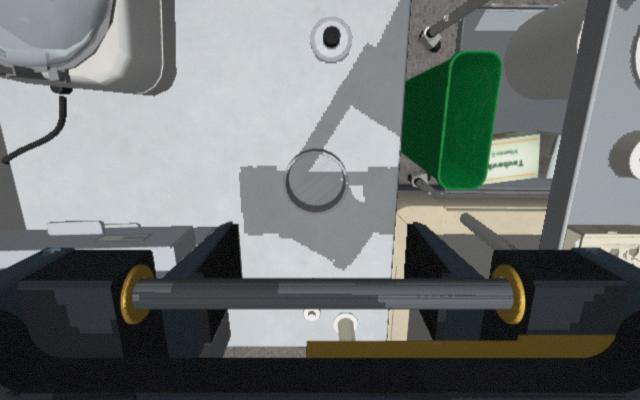

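The wrist picture shows the dish centred at about (317,181) and the small lid's knob at (331,40). I'll enlarge the dish to measure it.

Run:
```python
import cv2
im=cv2.imread("pics/w1.png");a=cv2.resize(im[135:230,265:370],None,fx=5,fy=5,interpolation=3);b=cv2.resize(im[5:85,295:370],None,fx=4,fy=4,interpolation=3)
b=cv2.copyMakeBorder(b,0,a.shape[0]-b.shape[0],0,0-b.shape[1]+275+25 if b.shape[1]<275 else 0,0);b=b[:, :275]
cv2.imwrite("pics/c1.png",cv2.hconcat([a,b]))
```

```text
(no output)
```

View pics/c1.png

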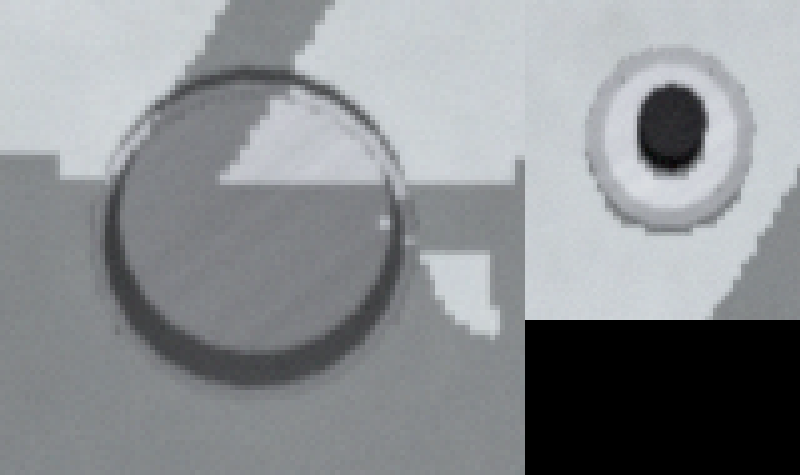

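Run:
```python
from h import *
d=np.load("w1.npz");f=dict(zip(["fx","fy","cx","cy"],d["K"]));f["extrinsics"]=d["E"]
p=pix2w(f,315.7,182.3,28);print(p)
print("lid disc",pix2w(f,295+(670-525)/4,5+139/4,10),"knob top",pix2w(f,295+(672-525)/4,5+117/4,29))
plan(p[0],p[1],60,180);plan(p[0],p[1],22,180)
```

```text
[ 574.69162611 -336.65079134   28.        ]
lid disc [ 441.31871413 -322.44400209   10.        ] knob top [ 440.24523854 -322.53858087   29.        ]
from [ 579.2 -331.5  195.1] [ 179.9   -0.  -179.5] linear [ 0.0152 -0.017   0.4502] turn 0.0014 rows>= 3.0 t 2.725
from [ 579.2 -331.5  195.1] [ 179.9   -0.  -179.5] linear [ 0.0152 -0.017   0.5769] turn 0.0014 rows>= 3.0 t 2.725
```

Call:
step_arm --pt "0.015 -0.017 0.2" --pt "0.015 -0.017 0.38" --pt "0.015 -0.017 0.5" --pt "0.015 -0.017 0.55" --pt "0.015 -0.017 0.58" --pt "0.015 -0.017 0.58" --pt "0.015 -0.017 0.58" --turn '[0.0014, 0.0014, 0.0014, 0.0014, 0.0014, 0.0014, 0.0014]'

```text
time_s: 3.6
ee_pos: [575.4, -339.8, 22.5]
ee_rot: [-179.9, 0.1, 179.9]
force: [-0.3, -0.3, 0.9]
gripper_width: 91.5
gripper_force: 0.0
```

Call:
step_arm --pt "0 0 0" --pt "0 0 0" --pt "0 0 0" --pt "0 0 0" --pt "0 0 0" --pt "0 0 0" --turn '[0, 0, 0, 0, 0, 0]' --fingers 1 --force 20

```text
time_s: 4.35
ee_pos: [574.6, -339.4, 21.2]
ee_rot: [-180.0, 0.0, 179.9]
force: [-1.1, 0.6, 3.4]
gripper_width: 66.0
gripper_force: 20.0
```

Call:
step_arm --pt "0 0 -0.05" --pt "0 0 -0.2" --pt "0 0.1 -0.4" --pt "0.1 0.3 -0.5" --pt "0.2 0.5 -0.5" --pt "0.28 0.7 -0.5" --pt "0.28 0.7 -0.5" --turn '[0, 0, 0, 0, 0, 0, 0]'

```text
time_s: 5.22
ee_pos: [489.3, -126.7, 171.8]
ee_rot: [180.0, 0.0, 180.0]
force: [0.9, -0.4, -0.2]
gripper_width: 65.7
gripper_force: 20.0
```

Call:
step_arm --pt "0.09 0.25 0" --pt "0.17 0.43 0" --pt "0.17 0.48 0" --pt "0.17 0.48 0" --pt "0.17 0.48 0" --turn '[0, 0, 0, 0, 0]'

```text
time_s: 5.85
ee_pos: [441.3, 14.1, 171.2]
ee_rot: [-180.0, 0.1, 179.9]
force: [0.0, -0.3, -1.0]
gripper_width: 66.1
gripper_force: 20.0
```

Run:
```python
from h import *
f=grab("wrist");cv2.imwrite("pics/w2.png",f["color"]);np.savez("w2.npz",E=f["extrinsics"],K=[f["fx"],f["fy"],f["cx"],f["cy"]])
s=env.state();print(s["ee_pos"],s["ee_rot"],s["gripper_width"])
g=grab("scene");im=cv2.resize(g["color"][180:235,260:335],None,fx=4,fy=4,interpolation=3)
im=cv2.copyMakeBorder(im,0,180,0,0,0);cv2.imwrite("pics/v2.png",cv2.hconcat([f["color"][:400,100:540],im]))
```

```text
[441.19205519  13.92184531 171.0835606 ] [-1.79969583e+02  4.12389611e-02  1.79802393e+02] 66.30969273267388
```

View pics/v2.png

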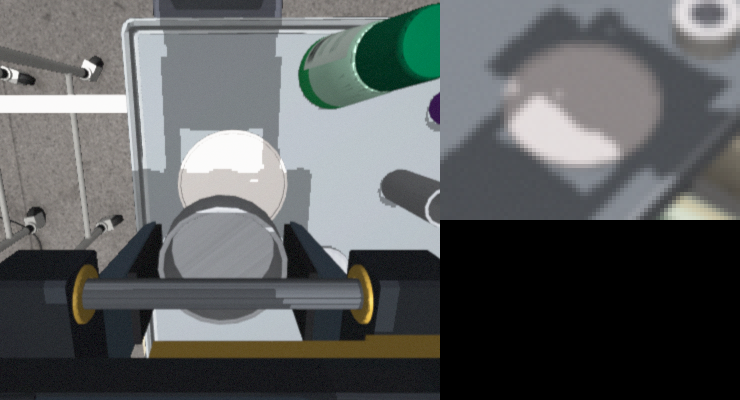

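Run:
```python
from h import *
d=np.load("w2.npz");f=dict(zip(["fx","fy","cx","cy"],d["K"]));f["extrinsics"]=d["E"]
im=cv2.imread("pics/w2.png")
c=pix2w(f,333,184,6);print(c)
a=np.linspace(0,2*np.pi,9)[:-1]
for k in(0,2,4,6): print(w2pix(f,[c[0]+55*np.cos(a[k]),c[1]+55*np.sin(a[k]),6]))
print("dish centre",pix2w(f,323.5,262,178), "left/right rim",pix2w(f,260,262,178),pix2w(f,387,262,178))
g=grab("scene")
for k in range(8): print(np.round(w2pix(g,[c[0]+55*np.cos(a[k]),c[1]+55*np.sin(a[k]),6])-[260,180],1)*4)
print("bottle",w2pix(f,[335,115,0]))
```

```text
[438.55144877  25.95088388   6.        ]
[332.77547906 235.5987333 ]
[388.27259354 183.77011853]
[333.24575159 127.5221002 ]
[277.76083726 184.22974243]
dish centre [439.09550861  16.06136641 178.        ] left/right rim [438.96550483 -15.71634334 178.        ] [439.22547719  47.83047188 178.        ]
[185.6  52. ]
[129.2  39.6]
[76.  60.8]
[ 55.2 104.8]
[ 81.6 147.2]
[141.2 161.6]
[196.4 138. ]
[214.  92.]
bottle [429.28413868  73.19878686]
```

Call:
step_arm --pt "0.001 0.033 0.1" --pt "0.001 0.033 0.28" --pt "0.001 0.033 0.4" --pt "0.001 0.033 0.45" --pt "0.001 0.033 0.475" --pt "0.001 0.033 0.487" --pt "0.001 0.033 0.487" --pt "0.001 0.033 0.487" --turn '[0, 0, 0, 0, 0, 0, 0, 0]'

```text
time_s: 7.0
ee_pos: [440.7, 24.8, 25.5]
ee_rot: [180.0, 0.1, 179.9]
force: [0.6, 0.4, -0.4]
gripper_width: 66.0
gripper_force: 20.0
```

Call:
step_arm --pt "0 0 0.003" --pt "0 0 0.004" --pt "0 0 0.004" --turn '[0, 0, 0]'

```text
time_s: 7.38
ee_pos: [440.4, 24.9, 24.1]
ee_rot: [180.0, 0.1, 179.9]
force: [-1.6, -0.4, 5.0]
gripper_width: 66.0
gripper_force: 20.0
```

Call:
step_arm --pt "0 0 0" --pt "0 0 0" --pt "0 0 0" --pt "0 0 0" --pt "0 0 -0.1" --pt "0 0 -0.25" --pt "0 0 -0.45" --pt "0 0 -0.6" --pt "0 0 -0.6" --turn '[0, 0, 0, 0, 0, 0, 0, 0, 0]' --fingers -1

```text
time_s: 8.5
ee_pos: [442.3, 24.9, 207.1]
ee_rot: [180.0, 0.5, 179.9]
force: [0.2, 0.6, -0.1]
gripper_width: 91.1
gripper_force: 0.0
```

Run:
```python
from h import *
f=grab("wrist");cv2.imwrite("pics/w3.png",f["color"]);np.savez("w3.npz",E=f["extrinsics"],K=[f["fx"],f["fy"],f["cx"],f["cy"]])
plan(545,264,200,180)
print(w2pix(f,[441,24,31]))
```

```text
from [440.7  24.9 204.7] [180.    0.2 179.9] linear [-0.3457  0.7979  0.0158] turn -0.0004 rows>= 5.0 t 8.55
[320.09654465 181.85497181]
```

View pics/w3.png

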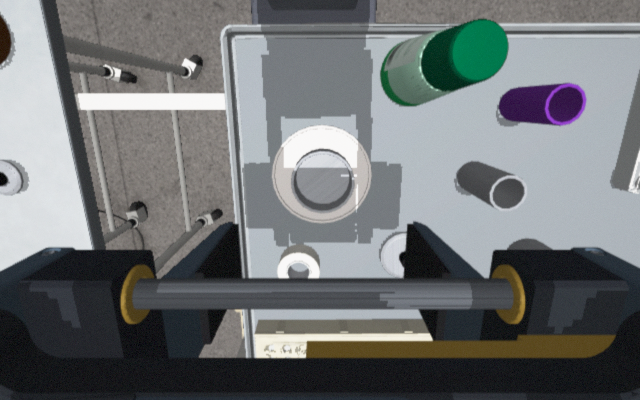

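The dish sits in the tray: dish centre about (323,179), tray centre about (322,174). The measure mouth is at (506,191). Now the beaker.

Call:
step_arm --pt "-0.08 0.2 0" --pt "-0.18 0.4 0" --pt "-0.26 0.6 0" --pt "-0.3 0.75 0" --pt "-0.3 0.79 0" --pt "-0.3 0.79 0" --pt "-0.3 0.79 0" --turn '[0, 0, 0, 0, 0, 0, 0]'

```text
time_s: 9.43
ee_pos: [530.0, 260.1, 203.0]
ee_rot: [-179.9, -0.1, 179.8]
force: [-0.1, -0.6, -0.1]
gripper_width: 91.4
gripper_force: 0.0
```

Run:
```python
from h import *
d=np.load("w3.npz");f=dict(zip(["fx","fy","cx","cy"],d["K"]));f["extrinsics"]=d["E"]
print("measure",pix2w(f,506,191,80))
f=grab("wrist");cv2.imwrite("pics/w4.png",f["color"]);np.savez("w4.npz",E=f["extrinsics"],K=[f["fx"],f["fy"],f["cx"],f["cy"]])
plan(545,264,200,180);print(w2pix(f,[545,264,54]))
cv2.imwrite("pics/v4.png",cv2.resize(f["color"][90:290,180:440],None,fx=3,fy=3,interpolation=3))
```

```text
measure [438.72254455 188.57202452  80.        ]
from [530.2 260.  203.4] [-1.800e+02 -1.000e-01  1.798e+02] linear [-0.0492  0.0134  0.0113] turn -0.0006 rows>= 1.0 t 9.475
[325.30825983 206.17563125]
```

View pics/v4.png

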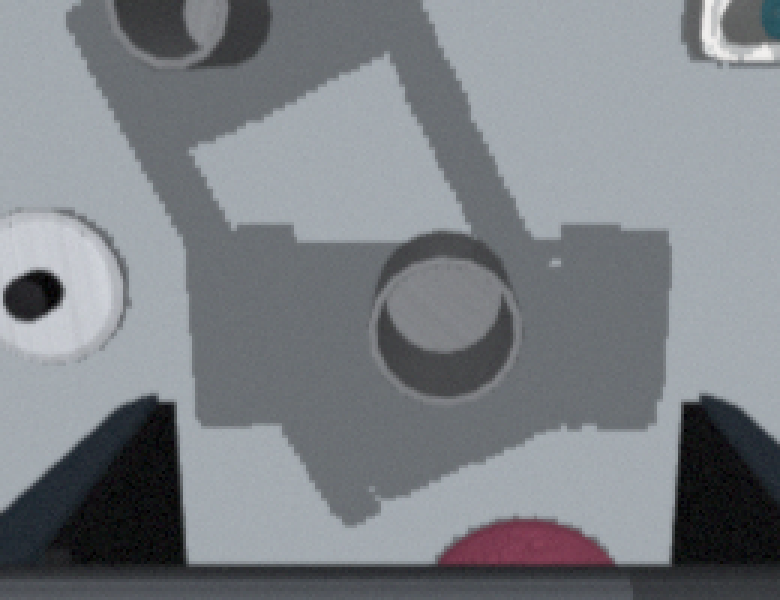

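Run:
```python
from h import *
d=np.load("w4.npz");f=dict(zip(["fx","fy","cx","cy"],d["K"]));f["extrinsics"]=d["E"]
p=pix2w(f,328.5,200.2,54);print(p,pix2w(f,236.5,91.7,80))
plan(p[0],p[1]-2,45,180)
```

```text
[539.0411474  267.07691002  54.        ] [440.84243568 192.6670495   80.        ]
from [530.2 260.  203.4] [-1.800e+02 -1.000e-01  1.798e+02] linear [-0.0293  0.0169  0.528 ] turn -0.0006 rows>= 3.0 t 9.475
```

Call:
step_arm --pt "-0.029 0.017 0.15" --pt "-0.029 0.017 0.33" --pt "-0.029 0.017 0.46" --pt "-0.029 0.017 0.52" --pt "-0.029 0.017 0.541" --pt "-0.029 0.017 0.541" --pt "-0.029 0.017 0.541" --turn '[-0.0006, -0.0006, -0.0006, -0.0006, -0.0006, -0.0006, -0.0006]'

```text
time_s: 10.35
ee_pos: [540.2, 266.8, 42.7]
ee_rot: [179.9, 0.1, -180.0]
force: [0.1, 2.1, 0.2]
gripper_width: 91.5
gripper_force: 0.0
```

Call:
step_arm --pt "0 0 0" --pt "0 0 0" --pt "0 0 0" --pt "0 0 0" --pt "0 0 0" --pt "0 0 0" --pt "0 0 0" --turn '[0, 0, 0, 0, 0, 0, 0]' --fingers 1

```text
time_s: 11.22
ee_pos: [539.4, 266.7, 41.4]
ee_rot: [-180.0, -0.0, -179.9]
force: [-0.7, -0.6, -0.1]
gripper_width: 50.0
gripper_force: 20.0
```

Call:
step_arm --pt "0 0 -0.05" --pt "0 0 -0.2" --pt "0 0 -0.4" --pt "0.06 -0.15 -0.47" --pt "0.15 -0.35 -0.47" --pt "0.24 -0.55 -0.47" --pt "0.3 -0.72 -0.47" --pt "0.327 -0.805 -0.47" --pt "0.327 -0.805 -0.47" --pt "0.327 -0.805 -0.47" --turn '[0, 0, 0, 0, 0, 0, 0, 0, 0, 0]'

```text
time_s: 12.48
ee_pos: [442.3, 25.7, 183.0]
ee_rot: [180.0, 0.1, -179.9]
force: [-0.4, 0.2, -0.2]
gripper_width: 50.0
gripper_force: 20.0
```

Run:
```python
from h import *
f=grab("wrist");cv2.imwrite("pics/w5.png",f["color"]);np.savez("w5.npz",E=f["extrinsics"],K=[f["fx"],f["fy"],f["cx"],f["cy"]])
s=env.state();print(s["ee_pos"],s["ee_rot"])
p=s["ee_pos"]
print("expect beaker rim",w2pix(f,p+[0,0,13]),"beaker bottom",w2pix(f,p-[0,0,41]),"dish rim",w2pix(f,[440.6,25,31]))
g=grab("scene");im=g["color"]
a=cv2.resize(f["color"][100:330,200:460],None,fx=2.5,fy=2.5,interpolation=3)[:575]
cv2.imwrite("pics/v5.png",a)
```

```text
[442.2730515   25.93583231 182.75491264] [ 1.79966610e+02  6.28099388e-02 -1.79882338e+02]
expect beaker rim [320.11548997 271.74457156] beaker bottom [320.60827119 231.54501506] dish rim [320.13936122 188.18669019]
```

View pics/v5.png

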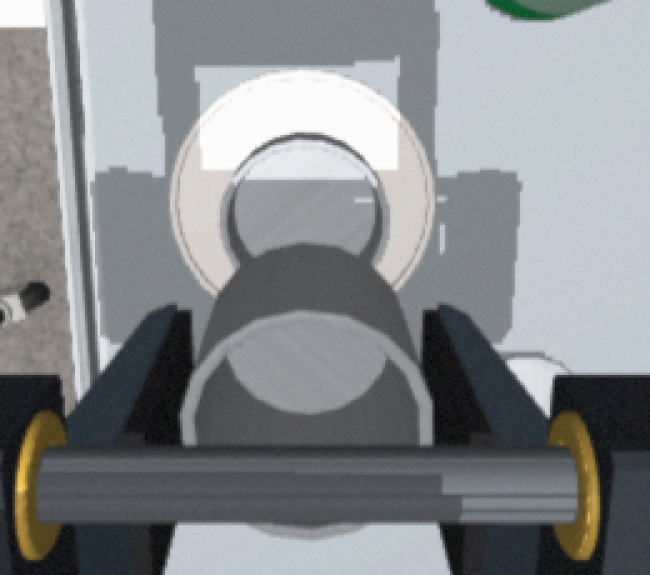

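Beaker rim centre (323,270) and dish centre (322,189) line up to within a millimetre, so I lower it.

Call:
step_arm --pt "0.002 -0.002 0.1" --pt "0.002 -0.002 0.25" --pt "0.002 -0.002 0.33" --pt "0.002 -0.002 0.37" --pt "0.002 -0.002 0.4" --pt "0.002 -0.002 0.425" --pt "0.002 -0.002 0.44" --pt "0.002 -0.002 0.446" --pt "0.002 -0.002 0.448" --pt "0.002 -0.002 0.448" --turn '[0, 0, 0, 0, 0, 0, 0, 0, 0, 0]'

```text
time_s: 13.82
ee_pos: [441.2, 24.5, 48.3]
ee_rot: [180.0, 0.0, -179.9]
force: [-0.2, 0.1, 1.1]
gripper_width: 50.0
gripper_force: 20.0
```

Call:
step_arm --pt "0 0 0" --pt "0 0 0" --pt "0 0 0" --pt "0 0 0" --pt "0 0 0" --pt "0 0 -0.1" --pt "0 0 -0.25" --pt "0 0 -0.43" --pt "0 0.1 -0.5" --pt "0 0.3 -0.5" --pt "0 0.45 -0.5" --pt "0 0.54 -0.5" --pt "0 0.54 -0.5" --pt "0 0.54 -0.5" --turn '[0, 0, 0, 0, 0, 0, 0, 0, 0, 0, 0, 0, 0, 0]' --fingers -1

```text
time_s: 15.58
ee_pos: [440.6, 185.8, 197.7]
ee_rot: [-180.0, -0.0, -179.9]
force: [0.6, -1.0, 0.9]
gripper_width: 91.0
gripper_force: 0.0
```

Run:
```python
from h import *
f=grab("wrist");cv2.imwrite("pics/w6.png",f["color"]);np.savez("w6.npz",E=f["extrinsics"],K=[f["fx"],f["fy"],f["cx"],f["cy"]])
plan(440,188,200,180);print(w2pix(f,[440,190,80]))
cv2.imwrite("pics/v6.png",cv2.resize(f["color"][100:330,120:420],None,fx=2.6,fy=2.6,interpolation=3))
```

```text
from [440.6 185.5 197.8] [-180.   -0. -180.] linear [ 0.0021  0.0082 -0.0072] turn 0.0001 rows>= 1.0 t 15.625
[325.79990008 199.08605473]
```

View pics/v6.png

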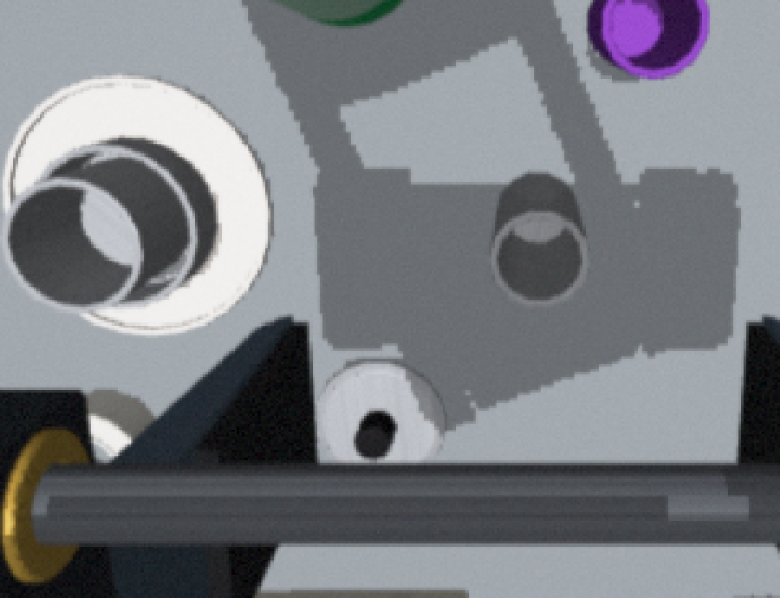

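Beaker is seated in the dish; grey measure mouth at (327,199).

Run:
```python
from h import *
d=np.load("w6.npz");f=dict(zip(["fx","fy","cx","cy"],d["K"]));f["extrinsics"]=d["E"]
p=pix2w(f,327.3,199.2,80);print(p,"beaker",pix2w(f,148.8,193.5,61))
plan(p[0],p[1]-1.7,66,180)
```

```text
[440.10209514 191.29128104  80.        ] beaker [439.87660917  28.10837513  61.        ]
from [440.6 185.5 197.8] [-180.   -0. -180.] linear [0.0018 0.0135 0.4395] turn 0.0001 rows>= 3.0 t 15.625
```

Call:
step_arm --pt "0.002 0.0135 0.15" --pt "0.002 0.0135 0.3" --pt "0.002 0.0135 0.4" --pt "0.002 0.0135 0.43" --pt "0.002 0.0135 0.436" --pt "0.002 0.0135 0.436" --turn '[0, 0, 0, 0, 0, 0]'

```text
time_s: 16.38
ee_pos: [441.2, 190.6, 68.2]
ee_rot: [179.9, 0.1, -180.0]
force: [-0.5, -0.1, 0.6]
gripper_width: 91.5
gripper_force: 0.0
```

Call:
step_arm --pt "0 0 0" --pt "0 0 0" --pt "0 0 0" --pt "0 0 0" --pt "0 0 0" --pt "0 0 0" --pt "0 0 0" --pt "0 0 0" --turn '[0, 0, 0, 0, 0, 0, 0, 0]' --fingers 1

```text
time_s: 17.38
ee_pos: [440.2, 190.5, 67.1]
ee_rot: [180.0, -0.0, -179.9]
force: [0.0, -0.7, -0.2]
gripper_width: 32.8
gripper_force: 20.0
```

Call:
step_arm --pt "0 0 -0.05" --pt "0 0 -0.2" --pt "0 0 -0.37" --pt "0 -0.1 -0.42" --pt "0 -0.25 -0.42" --pt "0 -0.4 -0.42" --pt "0 -0.5 -0.42" --pt "-0.003 -0.553 -0.42" --pt "-0.003 -0.553 -0.42" --pt "-0.003 -0.553 -0.42" --turn '[0, 0, 0, 0, 0, 0, 0, 0, 0, 0]'

```text
time_s: 18.62
ee_pos: [441.4, 25.4, 193.1]
ee_rot: [180.0, -0.0, -179.9]
force: [-0.1, 1.0, -1.5]
gripper_width: 33.2
gripper_force: 20.0
```

Run:
```python
from h import *
f=grab("wrist");cv2.imwrite("pics/w7.png",f["color"]);np.savez("w7.npz",E=f["extrinsics"],K=[f["fx"],f["fy"],f["cx"],f["cy"]])
s=env.state();p=s["ee_pos"];print(p,s["ee_rot"],s["gripper_width"])
print("expect measure rim",w2pix(f,p+[0,0,13]),"bottom",w2pix(f,p-[0,0,67]),"beaker rim",w2pix(f,[441,24.5,61]))
cv2.imwrite("pics/v7.png",cv2.resize(f["color"][100:330,200:460],None,fx=2.5,fy=2.5,interpolation=3))
```

```text
[441.38001371  25.53804152 193.03676839] [ 1.79969189e+02 -1.05662843e-02 -1.79866409e+02] 32.97164541749449
expect measure rim [319.82311321 271.80806321] bottom [320.5779771  218.59753885] beaker rim [319.75587325 194.97414495]
```

View pics/v7.png

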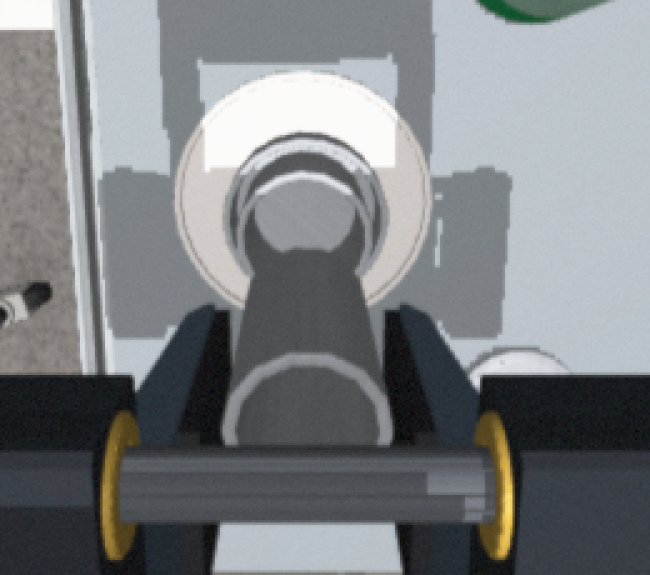

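Measure rim (322.6,272) and beaker rim (322.4,196) line up.

Call:
step_arm --pt "0 -0.001 0.1" --pt "0 -0.001 0.18" --pt "0 -0.001 0.24" --pt "0 -0.001 0.29" --pt "0 -0.001 0.33" --pt "0 -0.001 0.36" --pt "0 -0.001 0.376" --pt "0 -0.001 0.382" --pt "0 -0.001 0.384" --pt "0 -0.001 0.384" --turn '[0, 0, 0, 0, 0, 0, 0, 0, 0, 0]'

```text
time_s: 19.92
ee_pos: [441.5, 24.3, 78.2]
ee_rot: [180.0, 0.0, -179.9]
force: [-0.0, 0.6, -0.5]
gripper_width: 33.2
gripper_force: 20.0
```

Call:
step_arm --pt "0 0 0" --pt "0 0 0" --pt "0 0 0" --pt "0 0 0" --pt "0 0 0" --pt "0 0 -0.1" --pt "0 0 -0.25" --pt "0 0 -0.4" --pt "0 0 -0.43" --pt "0 0 -0.43" --turn '[0, 0, 0, 0, 0, 0, 0, 0, 0, 0]' --fingers -1

```text
time_s: 21.18
ee_pos: [441.2, 24.3, 206.8]
ee_rot: [180.0, 0.0, -179.9]
force: [-0.0, 0.5, 0.1]
gripper_width: 91.2
gripper_force: 0.0
```

Run:
```python
from h import *
f=grab("wrist");cv2.imwrite("pics/w8.png",f["color"]);np.savez("w8.npz",E=f["extrinsics"],K=[f["fx"],f["fy"],f["cx"],f["cy"]])
print(w2pix(f,[441.5,24.3,91]));plan(440,-324,150,180)
cv2.imwrite("pics/v8.png",cv2.resize(f["color"][110:270,250:410],None,fx=3.5,fy=3.5,interpolation=3))
```

```text
[320.75417527 200.57051945]
from [440.6  24.3 205.9] [ 1.800e+02 -1.000e-01 -1.799e+02] linear [ 0.0035 -1.161   0.1865] turn 0.0002 rows>= 6.0 t 21.225
```

View pics/v8.png

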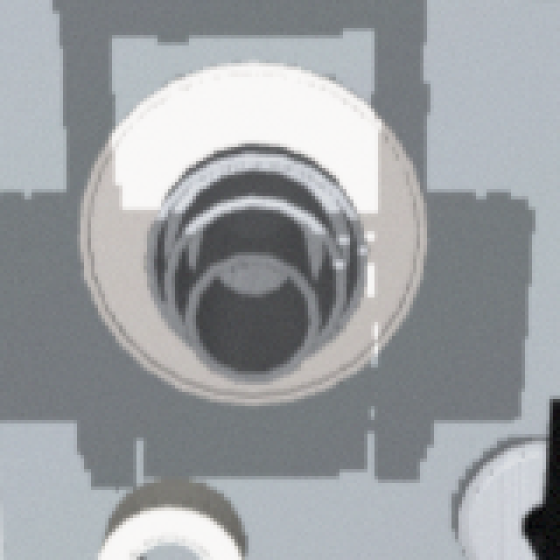

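The measure is seated, with its mouth at (322,201) as expected. Next, the small lid.

Call:
step_arm --pt "0 -0.1 0" --pt "0 -0.28 0" --pt "0 -0.46 0" --pt "0 -0.6 0" --pt "0 -0.6 0" --turn '[0, 0, 0, 0, 0]'

```text
time_s: 21.85
ee_pos: [440.6, -157.5, 204.9]
ee_rot: [179.9, -0.2, 179.8]
force: [-0.4, 0.9, -0.5]
gripper_width: 91.4
gripper_force: 0.0
```

Call:
step_arm --pt "0 -0.2 0" --pt "0 -0.37 0.08" --pt "0 -0.5 0.15" --pt "0 -0.565 0.18" --pt "0 -0.565 0.18" --pt "0 -0.565 0.18" --turn '[0, 0, 0, 0, 0, 0]'

```text
time_s: 22.6
ee_pos: [442.1, -323.8, 153.4]
ee_rot: [180.0, 0.0, -179.9]
force: [-0.3, -0.4, 0.3]
gripper_width: 91.2
gripper_force: 0.0
```

Run:
```python
from h import *
f=grab("wrist");cv2.imwrite("pics/w9.png",f["color"]);np.savez("w9.npz",E=f["extrinsics"],K=[f["fx"],f["fy"],f["cx"],f["cy"]])
plan(440,-325,23,180);print(w2pix(f,[441,-325,11]))
cv2.imwrite("pics/v9.png",cv2.resize(f["color"][110:270,240:400],None,fx=3.5,fy=3.5,interpolation=3))
```

```text
from [ 442.2 -323.8  153.7] [ 180.     0.  -179.8] linear [ 0.0075 -0.0039  0.4355] turn 0.0004 rows>= 3.0 t 22.65
[319.51415451 191.34638219]
```

View pics/v9.png

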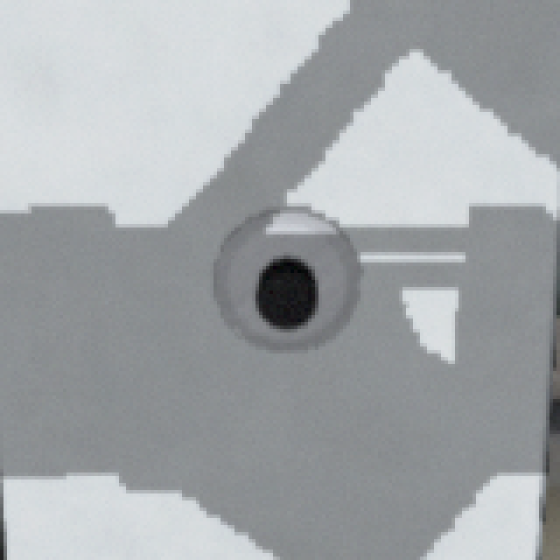

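Call:
step_arm --pt "0.007 -0.002 0.12" --pt "0.007 -0.002 0.28" --pt "0.007 -0.002 0.38" --pt "0.007 -0.002 0.42" --pt "0.007 -0.002 0.43" --pt "0.007 -0.002 0.43" --pt "0.007 -0.002 0.43" --turn '[0, 0, 0, 0, 0, 0, 0]'

```text
time_s: 23.52
ee_pos: [440.4, -326.2, 25.1]
ee_rot: [-179.9, 0.1, -179.9]
force: [0.6, 0.4, 0.7]
gripper_width: 91.3
gripper_force: 0.0
```

Call:
step_arm --pt "0 0 0" --pt "0 0 0" --pt "0 0 0" --pt "0 0 0" --pt "0 0 0" --pt "0 0 0" --pt "0 0 0" --pt "0 0 0" --pt "0 0 0" --turn '[0, 0, 0, 0, 0, 0, 0, 0, 0]' --fingers 1

```text
time_s: 24.65
ee_pos: [439.7, -325.7, 23.9]
ee_rot: [180.0, -0.0, -179.9]
force: [0.1, 0.2, -0.1]
gripper_width: 15.5
gripper_force: 20.0
```

Call:
step_arm --pt "0 0 -0.05" --pt "0 0 -0.2" --pt "0 0 -0.38" --pt "0 0.15 -0.52" --pt "0 0.32 -0.52" --pt "0 0.5 -0.52" --pt "0 0.6 -0.52" --pt "0 0.6 -0.52" --turn '[0, 0, 0, 0, 0, 0, 0, 0]'

```text
time_s: 25.65
ee_pos: [439.3, -144.3, 181.0]
ee_rot: [-180.0, 0.1, -179.7]
force: [0.0, 0.0, -0.6]
gripper_width: 14.9
gripper_force: 20.0
```

Call:
step_arm --pt "-0.002 0.2 0" --pt "-0.004 0.38 0" --pt "-0.006 0.5 0" --pt "-0.006 0.565 0" --pt "-0.006 0.565 0" --pt "-0.006 0.565 0" --pt "-0.006 0.565 0" --turn '[0, 0, 0, 0, 0, 0, 0]'

```text
time_s: 26.52
ee_pos: [441.2, 22.7, 180.1]
ee_rot: [-180.0, 0.0, 180.0]
force: [-1.2, 0.0, -1.1]
gripper_width: 15.3
gripper_force: 20.0
```

Run:
```python
from h import *
f=grab("wrist");cv2.imwrite("pics/w10.png",f["color"])
s=env.state();p=s["ee_pos"];print(p,s["ee_rot"],s["gripper_width"])
print("expect disc",w2pix(f,p-[0,0,13]),"measure rim",w2pix(f,[441.5,24.2,91]))
cv2.imwrite("pics/v10.png",cv2.resize(f["color"][110:310,220:420],None,fx=3,fy=3,interpolation=3))
plan(441.5,24.2,109,180)
```

```text
[441.15300181  22.79037553 179.99803599] [-1.79989801e+02  6.38723603e-03  1.79991719e+02] 14.949221673502667
expect disc [320.14083812 249.62728981] measure rim [322.60966883 209.83564038]
from [441.2  22.8 180. ] [-180.    0.  180.] linear [-0.0012  0.0047  0.2367] turn -0.0 rows>= 2.0 t 26.575
```

View pics/v10.png

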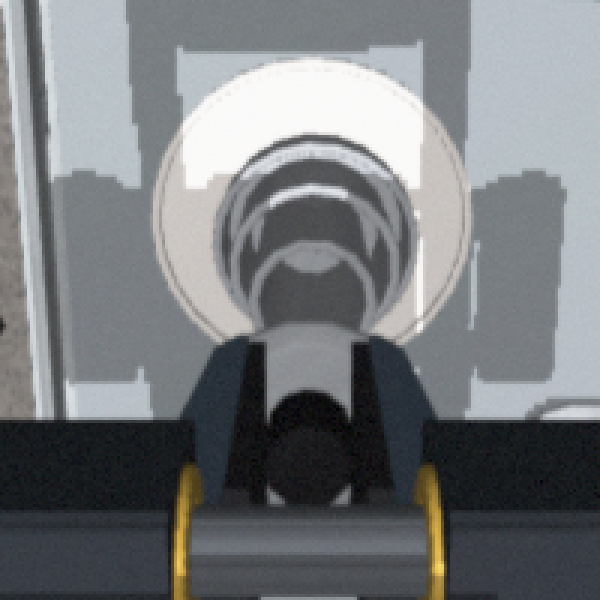

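Call:
step_arm --pt "-0.001 0.0045 0.05" --pt "-0.001 0.0045 0.11" --pt "-0.001 0.0045 0.16" --pt "-0.001 0.0045 0.195" --pt "-0.001 0.0045 0.22" --pt "-0.001 0.0045 0.232" --pt "-0.001 0.0045 0.236" --pt "-0.001 0.0045 0.237" --pt "-0.001 0.0045 0.237" --turn '[0, 0, 0, 0, 0, 0, 0, 0, 0]'

```text
time_s: 27.7
ee_pos: [441.5, 25.1, 109.1]
ee_rot: [180.0, 0.0, -179.9]
force: [0.3, -0.3, 1.3]
gripper_width: 15.1
gripper_force: 20.0
```

Call:
step_arm --pt "0 0 0" --pt "0 0 0" --pt "0 0 0" --pt "0 0 0" --pt "0 0 0" --pt "0 0 0" --pt "0 0 -0.1" --pt "0 0 -0.25" --pt "0 0 -0.4" --pt "0 0 -0.43" --pt "0 0 -0.43" --turn '[0, 0, 0, 0, 0, 0, 0, 0, 0, 0, 0]' --fingers -1

```text
time_s: 29.08
ee_pos: [441.2, 25.1, 237.7]
ee_rot: [180.0, 0.0, -179.9]
force: [0.1, 0.2, -0.5]
gripper_width: 91.8
gripper_force: 0.0
```

Run:
```python
from h import *
f=grab("wrist");g=grab("side");s=env.state();print(s["ee_pos"],w2pix(f,[441.5,24.2,96]))
a=cv2.resize(f["color"][110:270,250:410],None,fx=2.5,fy=2.5,interpolation=3)
u,v=w2pix(g,[441,24,50]).astype(int);print(u,v)
u=min(max(u,60),580);v=min(max(v,60),340);b=cv2.resize(g["color"][v-60:v+60,u-60:u+60],(400,400),interpolation=3)
cv2.imwrite("pics/v11.png",cv2.hconcat([a,b]))
```

```text
[440.35921589  25.05616358 236.36756425] [319.97646323 193.05956093]
310 215
```

View pics/v11.png

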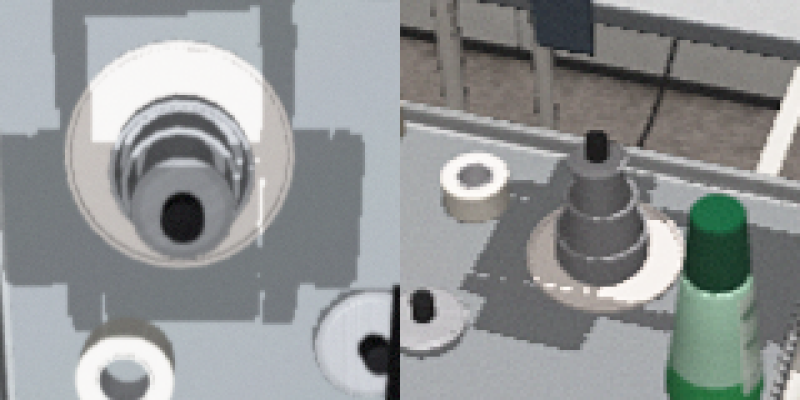

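The nest is complete: the lid disc lies flat on the measure, at (184,207) in the left crop. The side view shows the stack upright, and the tape and large lid are where they were.

```bash
python3 -c "
from workcell import env
print(env.job_done())"
```

```text
the job is handed in; nothing more can be done
None
```

The dish, beaker, measure and smaller lid are nested on the tray and let go; the larger lid and the tape were left alone, and I handed the job in at about 29 s (no verdict was returned).

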